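Swing the bench magnifier over the study model and lock it

TASK

With a closed fingertip, gently push the magnifier's swing arm round until the round lens stands centred over the cream stone jaw model, then push the red lock lever on top of the post clockwise (seen from above) all the way to its stop. Only push, slowly and lightly; do not grip anything, and leave the model and the other things on the counter where they are.

Things in the scene. Friction and masses are not known exactly. Their poses are not given: they have to be found in the camera images.
- magnifier: fixed post of the magnifier, clamped to the counter's far edge: white clamp, steel post 20 mm across. Origin on the counter top, on the post's vertical axis; -x points from the post roughly to the robot. Lens arm and, above it, lock lever turn about the post's axis; their hubs are 36 mm and 32 mm across. Highest point: the lever hub's top, 197 mm above the counter
- lens_arm (a joint): turn of the white swing arm about the post, rad, stops at -1.35 and 1.35. At 0 it points along the magnifier's -x axis; positive is counter-clockwise seen from above. A level bar 14 mm thick, its centreline 140 mm above the counter, from post to lens ring. Stiff hinge: about 1.3 N at the lens moves it; it stays where it is left
- lens_center (a point): centre of the round lens at the arm's end, 240 mm from the post axis, 140 mm above the counter. The white ring round the thin clear glass is 146 mm across outside, its bar 14 mm thick (heights 133 to 147 mm); the ring's side or the arm bar can be pushed
- lock_lever (a joint): turn of the red lock lever about the post, rad: 0 fully open, 1.25 the locked stop; grows clockwise seen from above. At 0 it points 0.65 rad counter-clockwise (from above) of the magnifier's -x axis, at the stop 0.60 rad clockwise of it. 1 to 1.5 N near its tip turns it; it stays where left. It does not really hold the arm, which can still be bumped away
- lever_tip (a point): centre of the 20 mm red ball at the end of the lock lever, 85 mm from the post axis and 185 mm above the counter. The rest of the lever is a level round bar 12 mm thick at the same height
- jaw_model: loose cream stone study model of an upper jaw, 62 mm wide, 52 mm deep and 33 mm high, teeth up. Origin at the centre of its underside, on the counter. It always stands within about 12 mm of the circle that the lens centre sweeps over, on either side of the arm
- bite_block: bystander: loose green silicone bite block, 44 x 28 x 22 mm, origin at the centre of its underside
- jar: bystander: small loose jar with a white cap, 42 mm across, 45 mm high, origin at the centre of its underside
- band_pusher: bystander: loose band pusher lying on the counter, black handle and steel shank, 145 mm long, 13 mm high, origin under its middle
- cutters: bystander: loose steel distal end cutters lying on the counter, 145 mm long, 50 mm wide, 13 mm high, origin under the middle
There are look-alikes about, which are no part of the job. Leave any black or turquoise look-alike of the jaw_model alone.

How it is judged:
On the way, in this order (a step that is already met when the one before it is completed fails the run):
1. the lens rests centred over the jaw model, the lever not yet locked (horizontal distance between lens_center and jaw_model below 0.025 m and velocity of joint lens_arm between -0.05 and 0.05 rad/s), for 0.3 s.
2. the lock lever is pushed to its stop (value of joint lock_lever above 1.13 rad), for 0.2 s.
At the end, for the whole second after the job is handed in: the lens centre is within 25 mm horizontally of the centre of the jaw model, the arm is at rest, and the lock lever is at its stop (joint above 1.13 of 1.25 rad) (all of step 1 and value of joint lock_lever above 1.13 rad and linear speed of jaw_model below 0.02 m/s); the robot touches nothing.
It fails at once if the jaw model is moved or lifted (more than 10 mm) (distance of jaw_model from where it was at the start of the episode above 0.01 m).
It fails at once if a bystander is moved or lifted (more than 15 mm) (distance of any of bite_block, jar, band_pusher, cutters from where it was at the start of the episode above 0.015 m).
It fails at once if the magnifier is squeezed or shoved hard (over 25 N) (contact force between the fingers and magnifier above 25 N).
It fails at once if the swing arm is flung round (over 2 rad/s) (velocity of joint lens_arm above 2 rad/s or velocity of joint lens_arm below -2 rad/s).
It also fails if it takes over 59 s, if anything falls off the work surface, if the arm or the gripper's body presses on something with over 40 N, if the wrist force passes 120 N, or if a joint passes its speed limit or range.

ROBOT

A 6-joint arm with a two-finger parallel gripper is mounted at the origin on the work surface. World frame = base frame: x ahead of the robot, y to its left, z up, the work surface at z = 0. Lengths are in m, angles in rad, forces in N, time in s.
With the tool pointing down it reaches from about 0.325 to 0.9 m from the base axis. Payload 3.5 kg.
Tool frame: the origin (TCP) lies at the very end of the fingers, on their centre line; the grasp point (between the pads) lies 19 mm behind it (manip.grip_point_offset is the distance from the TCP to the grasp point, in m); z points along the fingers, y is the line along which they close (so a half turn about z gives the same grasp; the last joint's range is limited). The gripper opens to 85 mm and grips with 20 to 120 N. Pads are 22 mm wide; open, the fingers measure 114 mm over their backs; the gripper's body (76 mm by 85 mm) begins 54 mm behind the grasp point. The pads swing forward as they close: fully open they stand 13 mm farther back than shut.
Start: joints at [1.021, 0.276, -0.026, 1.268, 0, 1.467], TCP at [0.27, 0.564, 0.231] pointing down, gripper open.
Joint ranges: [-3.12, 3.12], [-0.85, 1.88], [-1.08, 1.24], [-1.95, 2.15], [-1.57, 1.53], [-3.14, 3.14]. Speed limits (rad/s): [2.57, 2.57, 3.14, 3.14, 3.14, 3.14].

INTERFACE

Orientations are given as a unit quaternion [x, y, z, w].
In Python, from bench import observe, optics, manip gives the robot as it stands. The module is installed in compiled form; this text tells all that it offers.
- The arm moves only by the tool play_rows, never from a script. Its argument "deltas" is one flat list of numbers, 7 for each row, row after row: the shift along the tool's x, y, z in mm, then the turn, a rotation vector about the tool's x, y, z in rad, then the opening, from 0 (shut) to 1 (fully open). A call has 1 to 10 rows; each row shifts and turns the commanded pose from where the row before left it, along the tool's axes as they then stand; what a row does not reach is not made up. A row lasts 1/10 s, in which the tool goes at most 50 mm and 8.59 degrees, less where a joint would pass 70% of its speed; a pose out of reach is approached as far as the arm can. A call is refused whole if a number of a shift passes 50 or a number of a turn 0.15, either way. A call with a gripper value outside its range is refused whole. The fingers move at their own pace and stop on an object; "newtons" is the grip in N (left out, the last holds). Time passes only in rows, so rows that do not move let the fingers close. It gives the time, the measured TCP pose, the force, the opening and the grip force at its end, in the units of the state.
- observe(): the state, without advancing time (a new reading comes with each control period).
- optics.capture(name): name is "scene" or "top"; returns a dict with "img" (480x640x3 uint8, blue, green, red), "depth" (480x640 float32, m along the optical axis (not along the pixel's ray), 0 where there is no reading), "fx", "fy", "cx", "cy" (pixels), "R" (3x3) and "t" (3): a world point X has camera coordinates R X + t. Camera axes: x right, y down, z forward; pixel columns grow to the right and rows downward; lengths in m; the calibration is good to about 2 mm. A picture is of the moment at which its call begins.
- manip.sign_off(): hands the job in; it is judged then, once.
The state is a dict: "time_s": time; "joints": joint angles; "qvel": joint speeds; "joint_torque": joint torques, N m; "position": TCP position; "tcp_rot": TCP orientation; "wrist_force": force on the tool from outside, world axes, zero at the start; "torque": the same for the moment, N m; "width": opening from 0.0 (shut) to 1.0 (fully open); "finger_force": force on a finger pad.
Only numpy, scipy, OpenCV 4.12 (cv2) and the standard library are available. Lean on these libraries where they do the work, as an engineer would, in place of code of your own. Each camera call takes 0.05 s, during which the arm holds its last target. There are 200 camera calls.

## Working session

There is one attempt and no reset: what is moved stays moved. The work goes in short steps, Python scripts to look and compute and a tool call to move; the robot and the scene stay as the last step left them, time stands still between calls to the robot, and variables do not carry over. Pictures are saved under pics/ and viewed, at most 10 in all, crops included, and the job is handed in when it is done.

Besides the shell and the picture viewer there is one more tool, called after "Emit:" by a JSON object that holds its "name" and its "arguments". play_rows: Moves the arm, as the interface text tells. Its arguments: {"type":"object","properties":{"deltas":{"type":"array","items":{"type":"number"}},"newtons":{"type":"number"}},"required":["deltas"]}

```bash
mkdir -p pics; cat > h.py <<'E'
import numpy as np,cv2
from bench import observe,optics,manip
def cap(n):
    c=optics.capture(n); return c
def ray(c,u,v,z):
    d=c["R"].T@np.array([(u-c["cx"])/c["fx"],(v-c["cy"])/c["fy"],1]); o=-c["R"].T@c["t"]
    return o+d*(z-o[2])/d[2]
def cloud(c):
    v,u=np.mgrid[0:480,0:640]; d=c["depth"]
    P=np.stack([(u-c["cx"])/c["fx"]*d,(v-c["cy"])/c["fy"]*d,d],-1)
    return (P-c["t"])@c["R"]
E
python3 - <<'E'
from h import *
import pickle
for n in("top","scene"):
    c=cap(n); cv2.imwrite(f"pics/{n}1.png",c["img"]); pickle.dump(c,open(n+".pkl","wb"))
    print(n,(-c["R"].T@c["t"]).round(3),c["fx"])
s=observe();print(s)
E
```

```text
top [ 0.455 -0.03   0.873] 446.32457942796185
scene [1.197 0.113 0.844] 609.3714840392878
{'time_s': 0.1, 'joints': array([ 1.02059829e+00,  2.77083882e-01, -2.77708950e-02,  1.26800037e+00,
       -3.35753277e-06,  1.46734930e+00]), 'qvel': array([ 0.00036483, -0.00177648,  0.00258491, -0.00051753, -0.00075282,
       -0.00112102]), 'joint_torque': array([ 1.04942035e-04, -4.46708894e+01,  2.96128142e+01,  8.49126693e-03,
       -8.00189150e-05,  7.21381781e-06]), 'position': array([0.26968184, 0.56302587, 0.23024199]), 'tcp_rot': array([ 2.21522402e-01,  9.75154739e-01, -9.75461540e-04, -3.28887856e-04]), 'wrist_force': array([-0.36598043,  0.75825917, -0.59770326]), 'torque': array([ 0.04268441, -0.04119321, -0.04309309]), 'finger_force': 0.0, 'width': 0.9994600856105335}
```

View pics/top1.png

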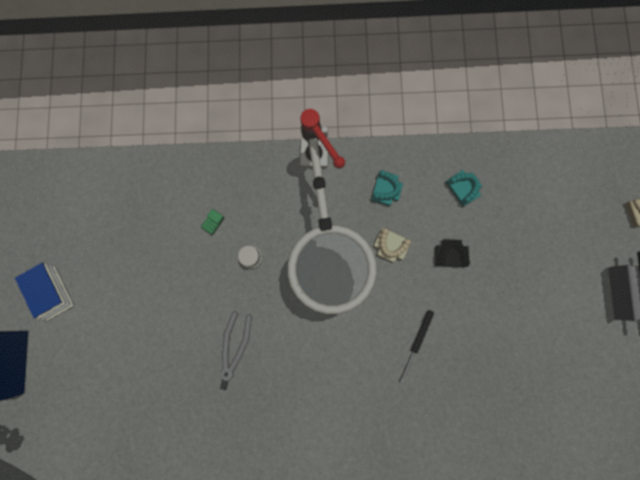

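View pics/scene1.png

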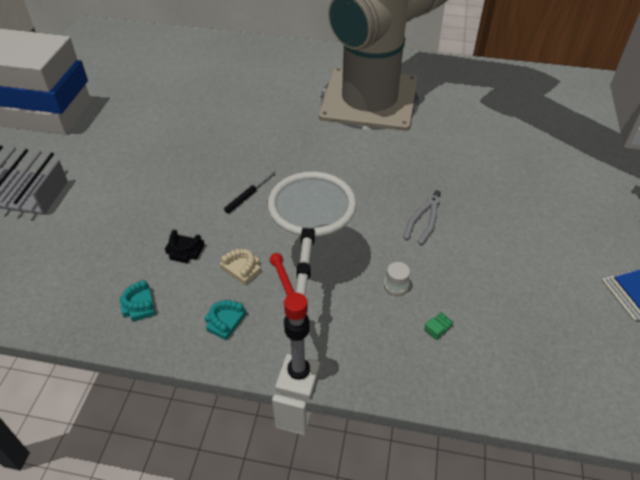

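Top view: the cream model is at (392,246), the turquoise look-alikes at (388,188) and (465,187), and the black one at (452,254). Only the cream one fits the description. The lens is at (332,270), the lever hub at (311,119) and the lever tip at (340,162). I'll confirm the model in a crop and measure.

```bash
cat > m.py <<'E'
from h import *
def fit(c):
    hsv=cv2.cvtColor(c["img"],cv2.COLOR_BGR2HSV); P=cloud(c); r={}
    red=((hsv[...,0]<8)|(hsv[...,0]>172))&(hsv[...,1]>150)&(hsv[...,2]>60)
    Q=P[red&(c["depth"]>0)&(abs(P[...,2]-.19)<.03)]
    r["redz"]=np.percentile(Q[:,2],[5,50,95]) if len(Q) else 0
    r["red"]=Q
    m=(abs(P[...,2]-.143)<.02)&(c["depth"]>0)&(hsv[...,1]<70)&(hsv[...,2]>90)&(P[...,0]<.75)&(P[...,0]>.2)&(abs(P[...,1])<.4)
    r["white"]=P[m]
    m=((hsv[...,0]>12)&(hsv[...,0]<32)&(hsv[...,1]>35)&(hsv[...,2]>90)&(abs(P[...,1])<.4)&(P[...,2]<.06)&(P[...,0]<.8)&(P[...,0]>.2)).astype(np.uint8)
    r["cream"]=P[m>0]; r["cm"]=m
    return r
def circ(Q):
    # algebraic circle fit
    A=np.c_[2*Q[:,:2],np.ones(len(Q))]; s=np.linalg.lstsq(A,(Q[:,:2]**2).sum(1),rcond=None)[0]
    return s[:2],np.sqrt(s[2]+s[0]**2+s[1]**2)
E
python3 - <<'E'
from m import *
import pickle
for n in("top","scene"):
    c=pickle.load(open(n+".pkl","rb")); r=fit(c)
    Q=r["red"]; print(n,"red",len(Q),r["redz"])
    if len(Q):
        (a,b)=cv2.minAreaRect((Q[:,:2]*1000).astype(np.float32))[:2]; print(" x range",Q[Q[:,0].argmin()],Q[Q[:,0].argmax()])
    W=r["white"]; print("white",len(W)); 
    print("cream",len(r["cream"]),r["cream"].min(0),r["cream"].max(0),cv2.minAreaRect((r["cream"][:,:2]*1000).astype(np.float32)))
    # ring: outside blob
    for k in range(1):
        g=W
        for _ in range(6):
            ce,R=circ(g); d=np.hypot(*(W[:,:2]-ce).T); g=W[abs(d-R)<.012]
        print("ring",ce,R,len(g))
    if n=="top":
        T=c
        print("hub",ray(c,311,119,.197),"tip",ray(c,340,162,.185),"lens",ray(c,332,270,.147),"model",ray(c,392,246,.02))
    else: print("hub",ray(c,295,303,.197),"tip",ray(c,277,259,.185),"lens",ray(c,312,203,.14),"model",ray(c,240,265,.018))
for n,u,v,z in(("jar",248,257,.045),("green",212,222,.022),("push_h",432,312,.01),("push_t",402,380,.0),("cut_far",248,318,.01),("cut_near",224,386,.01),("teal",388,188,.02)): print(n,ray(T,u,v,z).round(3))
cv2.imwrite("pics/crop.png",cv2.resize(T["img"][90:330,280:480],None,fx=2.5,fy=2.5,interpolation=cv2.INTER_CUBIC))
E
```

```text
top red 508 [0.18923081 0.19462416 0.19886668]
 x range [ 0.65916589 -0.04899016  0.19444754] [ 0.752879   -0.00282467  0.19644501]
white 6184
cream 667 [ 0.52120525 -0.18913141 -0.00285569] [ 0.58822815 -0.11731528  0.0371468 ] ((551.49609375, -150.8489227294922), (63.93172836303711, 56.8079948425293), 60.45579147338867)
ring [ 0.53650995 -0.02809619] 0.06914205898801806 1735
hub [ 0.73728002 -0.00882344  0.197     ] tip [ 0.66846947 -0.0526666   0.185     ] lens [ 0.49963768 -0.03430536  0.147     ] model [ 0.54976776 -0.15119645  0.02      ]
scene red 854 [0.18092731 0.19236817 0.19818618]
 x range [ 0.66412598 -0.04660838  0.19217504] [ 0.75791023 -0.00788408  0.1915476 ]
white 4833
cream 984 [ 0.51077155 -0.19340135 -0.00280989] [ 0.58842697 -0.11664204  0.03593395] ((543.8995971679688, -155.42977905273438), (81.96160888671875, 62.553855895996094), 63.265201568603516)
ring [ 0.52770852 -0.03004002] 0.06088372635293419 1659
hub [ 0.74525808 -0.00528049  0.197     ] tip [ 0.66778575 -0.04894654  0.185     ] lens [ 0.50434715 -0.03234358  0.14      ] model [ 0.55946593 -0.15028209  0.018     ]
jar [0.535 0.121 0.045]
green [0.608 0.195 0.022]
push_h [ 0.423 -0.221  0.01 ]
push_t [ 0.299 -0.159  0.   ]
cut_far [0.422 0.128 0.01 ]
cut_near [0.298 0.174 0.01 ]
teal [ 0.664 -0.15   0.02 ]
```

View pics/crop.png

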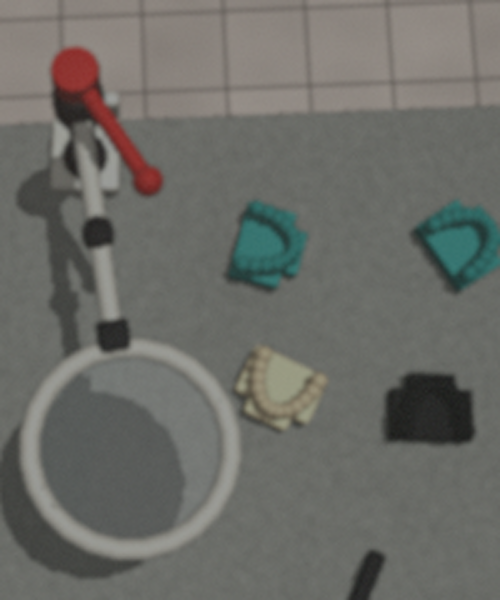

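The crop confirms it: the cream model is at crop (280,388), the ring at (130,448) and the lever ball at (148,180). Estimated positions:

| Item | Position (m) |
|---|---|
| Post | (0.739, -0.007) |
| Lens | (0.500, -0.034) |
| Model | (0.552, -0.151) |

I'll push the ring from its +y side. First I'll shut the gripper, turn the tool square to the axes and approach.

Emit:
{"name": "play_rows", "arguments": {"deltas": [0,0,0,0,0,-0.149,0,0,0,0,0,0,-0.149,0,0,0,0,0,0,-0.149,0,0,0,0,0,0,0,0,-19,-38,0,0,0,0,0,-19,-38,0,0,0,0,0,-19,-38,0,0,0,0,0,-19,-38,0,0,0,0,0,-19,-38,0,0,0,0,0,-19,-38,0,0,0,0,0], "newtons": 20}}

```text
time_s: 1.1
position: [0.3844, 0.334, 0.2311]
tcp_rot: [0.002, 1.0, -0.0, -0.0]
wrist_force: [1.6, 0.1, -0.5]
width: -0.001
finger_force: 0.0
```

Emit:
{"name": "play_rows", "arguments": {"deltas": [-19,-38,0,0,0,0,0,-19,-38,0,0,0,0,0,-19,-38,0,0,0,0,0,-19,-38,0,0,0,0,0,-19,-38,0,0,0,0,0,-19,-38,0,0,0,0,0,0,0,0,0,0,0,0,0,0,0,0,0,0,0]}}

```text
time_s: 1.9
position: [0.4981, 0.1069, 0.231]
tcp_rot: [0.002, 1.0, 0.0, -0.0]
wrist_force: [0.3, 0.1, 0.1]
width: -0.006
finger_force: 0.0
```

Next I'll go down to z = 0.126, approach the ring, and start pushing gently.

Emit:
{"name": "play_rows", "arguments": {"deltas": [0,0,35,0,0,0,0,0,0,35,0,0,0,0,0,0,35,0,0,0,0,0,-20,0,0,0,0,0,0,-15,0,0,0,0,0,0,-10,0,0,0,0,0,0,-6,0,0,0,0,0,0,-6,0,0,0,0,0,0,-6,0,0,0,0,0,0,0,0,0,0,0,0]}}

```text
time_s: 2.9
position: [0.4985, 0.0441, 0.1267]
tcp_rot: [0.0, 1.0, -0.0, 0.0]
wrist_force: [0.4, -0.5, 0.8]
width: 0.005
finger_force: 0.0
```

```bash
python3 - <<'E'
from m import *
c=cap("top"); cv2.imwrite("pics/t2.png",c["img"][80:400,200:520].repeat(2,0)[:600].repeat(2,1)[:, :640])
E
```

```text
(no output)
```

View pics/t2.png

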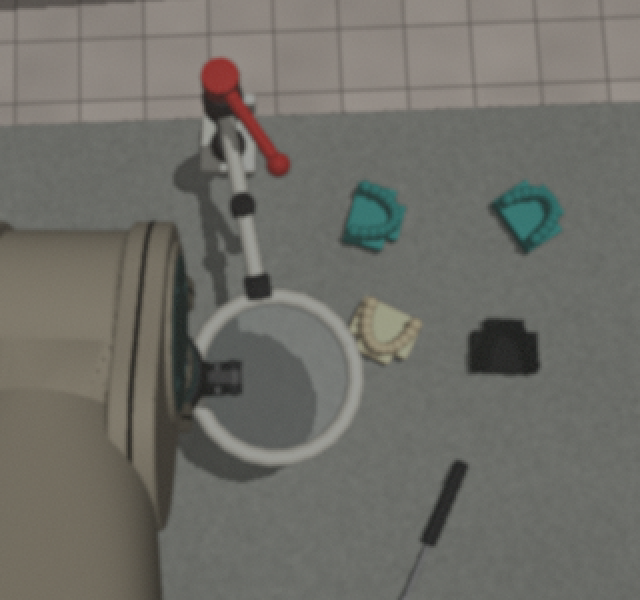

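The ring centre has moved to about (338,268) in full-frame pixels, so the push works. The dark fingertip at full-frame (311,268) seems to lie inside the ring outline, so I'll check it against the projected TCP and the depth.

```bash
python3 - <<'E'
from m import *
c=cap("top"); p=observe()["position"]; print(p,c["cx"],c["cy"])
for z in(p[2],.147,.2,.3):
    q=c["R"]@np.array([p[0],p[1],z])+c["t"]; print(z,c["fx"]*q[0]/q[2]+c["cx"],c["fy"]*q[1]/q[2]+c["cy"])
P=cloud(c)
for u in range(286,340,4): print(u,P[268,u].round(3),c["img"][268,u])
print("ringL",ray(c,297,268,.147),"ringR",ray(c,381,268,.147))
E
```

```text
[0.49842819 0.04449881 0.12653201] 315.9235674884179 232.08575441329725
0.12653201459252866 284.8408719955697 272.93981456660936
0.147 283.5693313118382 272.2394246435304
0.2 279.9216739313329 270.23022233892726
0.3 271.2274412307713 265.44126587824536
286 [0.477 0.002 0.545] [58 62 61]
290 [0.48  0.001 0.515] [40 43 37]
294 [0.49  0.011 0.356] [68 75 77]
298 [0.494 0.01  0.301] [52 53 48]
302 [0.497 0.008 0.256] [38 38 38]
306 [0.498 0.003 0.232] [65 66 64]
310 [ 0.499 -0.002  0.227] [64 65 63]
314 [ 0.499 -0.008  0.224] [64 65 65]
318 [ 0.499 -0.014  0.22 ] [72 73 72]
322 [ 0.504 -0.018  0.144] [92 94 91]
326 [ 0.503 -0.025  0.143] [91 93 91]
330 [ 0.503 -0.031  0.144] [90 92 89]
334 [ 0.503 -0.038  0.143] [91 92 91]
338 [ 0.503 -0.044  0.144] [88 89 88]
ringL [0.50463746 0.02246876 0.147     ] ringR [ 0.5004257  -0.11357421  0.147     ]
```

The dark part is a gripper knuckle at z≈0.22, well above the ring. The fingertip itself is at the ring's side, so I'll keep pushing.

Emit:
{"name": "play_rows", "arguments": {"deltas": [-2,-8,0,0,0,0,0,-2,-8,0,0,0,0,0,-2,-8,0,0,0,0,0,-3,-8,0,0,0,0,0,-3,-8,0,0,0,0,0,-3,-8,0,0,0,0,0,-4,-8,0,0,0,0,0,-4,-8,0,0,0,0,0,-4,-8,0,0,0,0,0,0,0,0,0,0,0,0]}}

```text
time_s: 4.0
position: [0.5265, -0.0288, 0.1266]
tcp_rot: [0.001, 1.0, -0.001, 0.001]
wrist_force: [-0.8, -0.3, 0.3]
width: -0.001
finger_force: 0.0
```

```bash
python3 - <<'E'
from m import *
c=cap("top"); cv2.imwrite("pics/t3.png",c["img"][80:400,200:520].repeat(2,0)[:600].repeat(2,1)[:, :640])
E
```

```text
(no output)
```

View pics/t3.png

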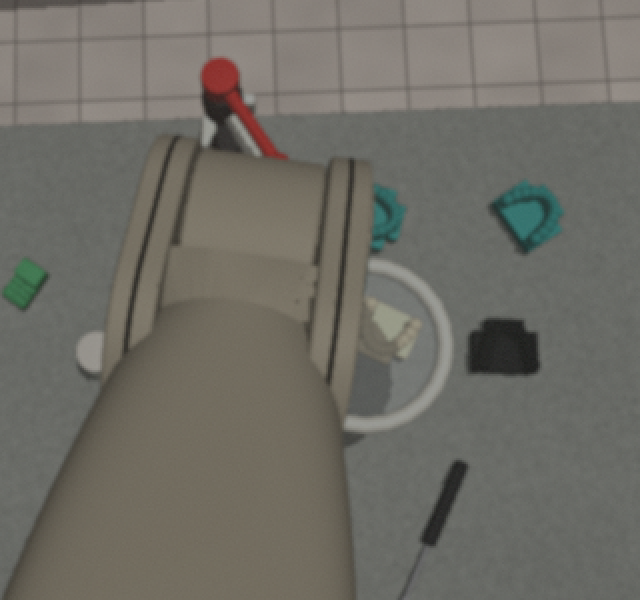

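The ring's right edge is at full-frame (426,252), so the lens is at y≈-0.115 and follows the finger as predicted. About 36 mm of push remains.

Emit:
{"name": "play_rows", "arguments": {"deltas": [-4,-6,0,0,0,0,0,-4,-6,0,0,0,0,0,-4,-6,0,0,0,0,0,-4,-6,0,0,0,0,0,-4,-6,0,0,0,0,0,-2,-4,0,0,0,0,0,0,0,0,0,0,0,0,0,0,0,0,0,0,0]}}

```text
time_s: 4.85
position: [0.5476, -0.0618, 0.1265]
tcp_rot: [0.0, 1.0, -0.0, 0.0]
wrist_force: [-0.5, -0.1, 0.1]
width: 0.001
finger_force: 0.0
```

```bash
cat > ring.py <<'E'
from m import *
import sys
for n,z in(("top",.147),("scene",.147)):
    c=cap(n); P=cloud(c); hsv=cv2.cvtColor(c["img"],cv2.COLOR_BGR2HSV)
    # bright white pixels cast on the ring's top plane, near predicted lens
    v,u=np.nonzero((hsv[...,1]<45)&(hsv[...,2]>120)&(abs(P[...,2]-.14)<.02))
    d=np.c_[(u-c["cx"])/c["fx"],(v-c["cy"])/c["fy"],np.ones(len(u))]@c["R"]; o=-c["R"].T@c["t"]
    Q=o+d*((z-o[2])/d[:,2])[:,None]
    ce=np.array([.545,-.145])
    for _ in range(8):
        dd=np.hypot(*(Q[:,:2]-ce).T); g=Q[abs(dd-.066)<(.03 if _<3 else .012)]; ce,R=circ(g)
    print(n,"ring",ce.round(4),round(R,4),len(g)); cv2.imwrite(f"pics/{sys.argv[1]}{n}.png",c["img"])
E
python3 ring.py a
```

```text
top ring [ 0.5466 -0.1522] 0.0627 553
scene ring [ 0.5541 -0.1482] 0.0637 1517
```

View pics/ascene.png

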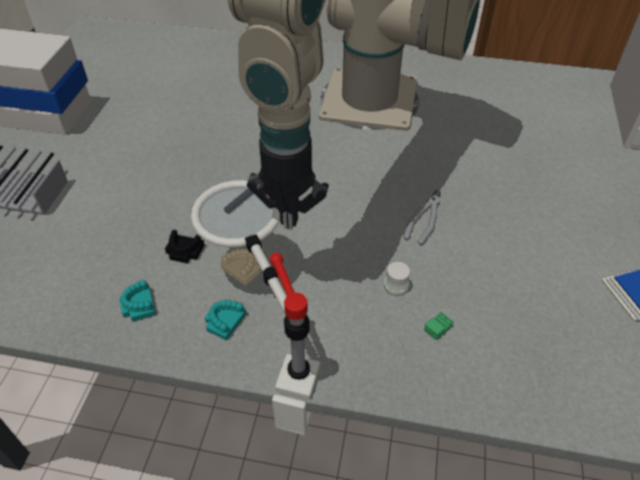

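The lens is at about (0.549,-0.150), within about 5 mm of the model centre. I'll back off, rise, move to the -y side of the lever and come down.

Emit:
{"name": "play_rows", "arguments": {"deltas": [0,8,0,0,0,0,0,0,15,0,0,0,0,0,0,0,-40,0,0,0,0,0,0,-45,0,0,0,0,0,0,-45,0,0,0,0,-20,-20,0,0,0,0,0,-30,-20,0,0,0,0,0,-30,-20,0,0,0,0,0,-30,-7,0,0,0,0,0,0,0,0,0,0,0,0]}}

```text
time_s: 5.95
position: [0.6603, -0.1052, 0.2553]
tcp_rot: [-0.0, 1.0, -0.0, 0.001]
wrist_force: [-0.9, -0.1, -0.4]
width: 0.001
finger_force: 0.0
```

```bash
python3 ring.py b; python3 - <<'E'
from m import *
r=fit(cap("scene"))["red"]; print(observe()["position"], len(r), r[r[:,0].argmin()])
E
```

```text
top ring [0. 0.] 0.0 0
scene ring [ 0.5544 -0.1464] 0.0639 1526
[ 0.6565941  -0.10399446  0.25588078] 910 [ 0.66352013 -0.0496047   0.19295119]
```

View pics/bscene.png

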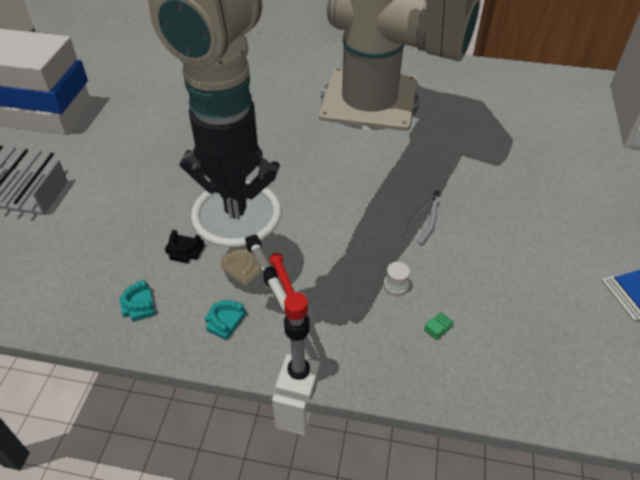

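The ring is at (236,213), the lever ball at (277,260), and the finger hangs clear at (234,207). Now down to z≈0.172 and a slow +y push.

Emit:
{"name": "play_rows", "arguments": {"deltas": [-4,0,30,0,0,0,0,0,0,30,0,0,0,0,0,0,23,0,0,0,0,0,12,0,0,0,0,0,0,10,0,0,0,0,0,0,6,0,0,0,0,0,0,6,0,0,0,0,0,0,6,0,0,0,0,0,0,6,0,0,0,0,0,0,0,0,0,0,0,0]}}

```text
time_s: 7.1
position: [0.6616, -0.0583, 0.1739]
tcp_rot: [-0.001, 1.0, 0.0, 0.001]
wrist_force: [-0.4, 0.0, -0.4]
width: -0.002
finger_force: 0.0
```

Emit:
{"name": "play_rows", "arguments": {"deltas": [0,6,0,0,0,0,0,0,6,0,0,0,0,0,0,6,0,0,0,0,0,0,6,0,0,0,0,0,0,6,0,0,0,0,0,0,6,0,0,0,0,0,0,6,0,0,0,0,0,0,0,0,0,0,0,0]}}

```text
time_s: 7.9
position: [0.6614, -0.0161, 0.1733]
tcp_rot: [-0.001, 1.0, 0.0, 0.0]
wrist_force: [-0.6, 0.5, -0.0]
width: 0.0
finger_force: 0.0
```

```bash
python3 ring.py c; python3 - <<'E'
from m import *
r=fit(cap("scene"))["red"]; print(observe()["position"], len(r), r[r[:,0].argmin()])
E
```

```text
top ring [ 0.5473 -0.1491] 0.0653 1542
scene ring [ 0.5535 -0.1479] 0.064 1537
[ 0.66150433 -0.01701022  0.17348503] 837 [0.65206761 0.00820043 0.19304538]
```

View pics/cscene.png

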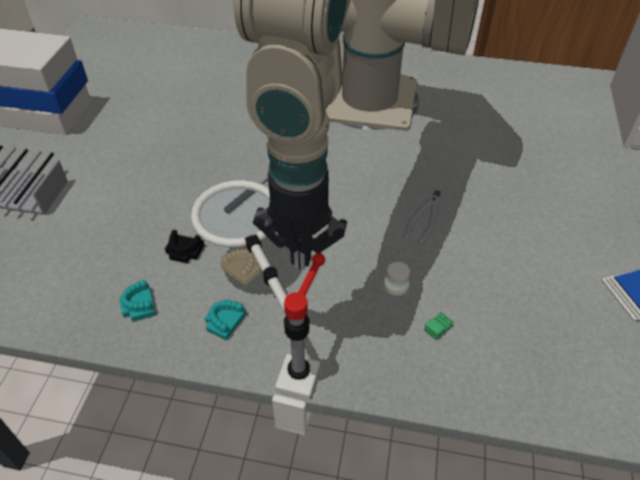

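The lever follows, with its ball at (319,260), and the lens is still in place. I'll push on more gently toward the stop.

Emit:
{"name": "play_rows", "arguments": {"deltas": [0,5,0,0,0,0,0,0,5,0,0,0,0,0,0,5,0,0,0,0,0,0,5,0,0,0,0,0,0,4,0,0,0,0,0,0,3,0,0,0,0,0,0,2,0,0,0,0,0,0,0,0,0,0,0,0]}}

```text
time_s: 8.85
position: [0.661, 0.0121, 0.1733]
tcp_rot: [-0.0, 1.0, 0.0, -0.0]
wrist_force: [0.2, -0.4, -0.6]
width: -0.0
finger_force: 0.3
```

Emit:
{"name": "play_rows", "arguments": {"deltas": [0,2,0,0,0,0,0,0,2,0,0,0,0,0,0,1,0,0,0,0,0,0,0,0,0,0,0,0]}}

```text
time_s: 9.25
position: [0.661, 0.0169, 0.1732]
tcp_rot: [-0.0, 1.0, 0.0, -0.0]
wrist_force: [0.3, -1.0, 0.6]
width: -0.0
finger_force: 0.5
```

```bash
cat > lev.py <<'E'
from m import *
for n in("top","scene"):
    r=fit(cap(n))["red"]
    d=r[:,:2]-[.739,-.007]; k=np.hypot(*d.T); q=d[(k>.035)&(k<.1)]
    print(n,len(q),"angle",np.median(np.arctan2(-q[:,1],-q[:,0])).round(3))
s=observe();print(s["position"],s["wrist_force"])
E
python3 lev.py
```

```text
top 0 angle nan
scene 285 angle -0.654
[0.660951   0.01688381 0.17321245] [ 1.0098589  -0.84439775  0.13818718]
  return _methods._mean(a, axis=axis, dtype=dtype,
  ret = ret.dtype.type(ret / rcount)
```

Emit:
{"name": "play_rows", "arguments": {"deltas": [0,2,0,0,0,0,0,0,2,0,0,0,0,0,0,0,0,0,0,0,0]}}

```text
time_s: 9.65
position: [0.661, 0.0211, 0.1732]
tcp_rot: [-0.0, 1.0, 0.0, -0.0]
wrist_force: [-0.3, -0.5, -0.7]
width: -0.0
finger_force: 0.4
```

Emit:
{"name": "play_rows", "arguments": {"deltas": [0,1,0,0,0,0,0,0,1,0,0,0,0,0,0,0,0,0,0,0,0]}}

```text
time_s: 9.95
position: [0.661, 0.0229, 0.1733]
tcp_rot: [-0.0, 1.0, 0.0, -0.0]
wrist_force: [0.4, -1.2, 0.2]
width: 0.0
finger_force: 0.4
```

```bash
python3 lev.py 2>/dev/null
```

```text
top 0 angle nan
scene 290 angle -0.725
[0.66106389 0.02288565 0.17328063] [ 0.45951534 -0.62037056  0.3196268 ]
```

The force hasn't risen yet, so the stop isn't reached. I'll continue in 1 mm steps.

Emit:
{"name": "play_rows", "arguments": {"deltas": [0,1,0,0,0,0,0,0,1,0,0,0,0,0,0,0,0,0,0,0,0]}}

```text
time_s: 10.35
position: [0.6611, 0.0249, 0.1733]
tcp_rot: [-0.0, 1.0, 0.0, -0.0]
wrist_force: [-0.4, -1.3, -0.3]
width: -0.001
finger_force: 0.4
```

Emit:
{"name": "play_rows", "arguments": {"deltas": [0,1,0,0,0,0,0,0,1,0,0,0,0,0,0,0,0,0,0,0,0]}}

```text
time_s: 10.65
position: [0.6609, 0.0263, 0.1732]
tcp_rot: [-0.0, 1.0, -0.001, -0.0]
wrist_force: [-0.4, -3.4, 0.7]
width: -0.0
finger_force: 1.2
```

```bash
python3 lev.py 2>/dev/null
```

```text
top 0 angle nan
scene 293 angle -0.749
[0.66097311 0.02636458 0.173264  ] [-1.40533896 -3.62478262  0.48583711]
```

The force has jumped to about 3.5 N, which suggests the stop. I'll add 1 mm to confirm, then back off and rise clear.

Emit:
{"name": "play_rows", "arguments": {"deltas": [0,1,0,0,0,0,0,0,0,0,0,0,0,0,0,0,0,0,0,0,0]}}

```text
time_s: 11.05
position: [0.6606, 0.027, 0.1732]
tcp_rot: [0.0, 1.0, -0.001, -0.001]
wrist_force: [-2.3, -4.8, -0.1]
width: 0.002
finger_force: 2.3
```

Emit:
{"name": "play_rows", "arguments": {"deltas": [0,-5,0,0,0,0,0,0,-12,0,0,0,0,0,0,0,-30,0,0,0,0,0,0,-40,0,0,0,0,0,0,-40,0,0,0,0,40,20,0,0,0,0,0,40,20,0,0,0,0,0,40,20,0,0,0,0,0,30,30,0,0,0,0,0,0,40,0,0,0,0,0]}}

```text
time_s: 12.05
position: [0.5072, 0.1406, 0.2835]
tcp_rot: [0.001, 1.0, 0.0, -0.001]
wrist_force: [1.1, 0.5, 0.7]
width: -0.002
finger_force: 0.0
```

Emit:
{"name": "play_rows", "arguments": {"deltas": [0,45,0,0,0,0,0,0,45,0,0,0,0,0,0,45,0,0,0,0,0,0,45,0,0,0,0,0,0,0,0,0,0,0,0,0,0,0,0,0,0,0]}}

```text
time_s: 12.65
position: [0.511, 0.3215, 0.2831]
tcp_rot: [-0.001, 1.0, 0.0, -0.0]
wrist_force: [0.2, -0.0, -0.1]
width: -0.002
finger_force: 0.0
```

```bash
python3 lev.py 2>/dev/null; python3 ring.py d; python3 - <<'E'
from m import *
Q=fit(cap("top"))["cream"]; print(len(Q),cv2.minAreaRect((Q[:,:2]*1000).astype(np.float32)))
E
```

```text
top 201 angle -0.671
scene 297 angle -0.748
[0.51121102 0.31989327 0.28329673] [-0.13182711 -0.83511233 -0.74076474]
top ring [ 0.547  -0.1487] 0.0652 1676
scene ring [ 0.5525 -0.1475] 0.0641 1951
0 ((0.0, 0.0), (0.0, 0.0), 0.0)
```

View pics/dtop.png

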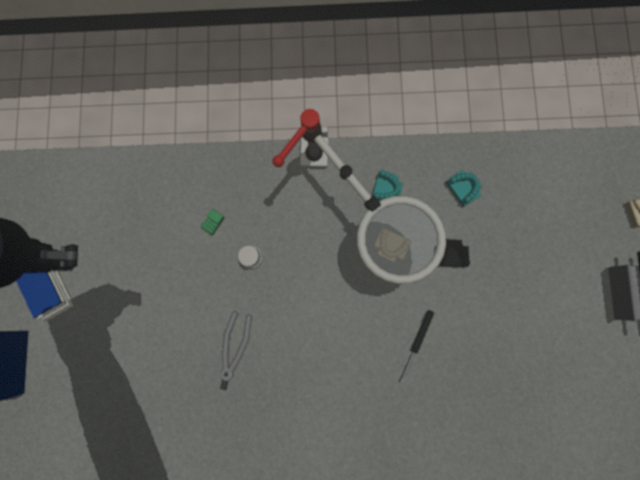

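The lever is at its stop, with its tip at (279,161). The ring, centred at (402,240), stands over the model at (392,246); the offset is the ring's height parallax. Nothing else has moved, so I'm handing in.

```bash
python3 -c "
from bench import manip; print(manip.sign_off())"
```

```text
the job is handed in; nothing more can be done
None
```

I handed the job in at about 13 s: the lens measures within about 6 mm of the jaw model's centre, the lock lever is at its stop, and the other things on the counter look unmoved. The hand-in returned no verdict.

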